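Close the parcel gauge on a carton

ROBOT

A 6-joint arm with a two-finger parallel gripper is mounted at the origin on the work surface. World frame = base frame: x ahead of the robot, y to its left, z up, the work surface at z = 0. Lengths are in mm, angles in rad, forces in N, time in s.
With the tool pointing down it reaches from about 300 to 825 mm from the base axis. Payload 5.4 kg.
Tool frame: the origin (TCP) lies on the centre line of the jaws, within the pads' length; the fingertips stand 11 mm ahead of it and the grasp point (between the pads) lies 8 mm behind it (robot.finger_overhang is the distance from the TCP to the fingertips, in mm); z points along the fingers, y is the direction in which the jaws open and shut (so a half turn about z gives the same grasp; the last joint's range is limited). The gripper opens to 92 mm and grips with 3 to 60 N. Pads are 20 mm wide; open, the fingers measure 128 mm over their backs; the gripper's body (75 mm by 189 mm) begins 69 mm behind the grasp point.
Start: joints at [0.943, 0.158, 1.597, -0, 1.386, -0.21], TCP at [233.314, 525.519, 195.601] pointing down, gripper open.
Joint ranges: [-2.91, 2.91], [-0.94, 2.29], [0.18, 2.7], [-1.29, 4.43], [0.17, 2.64], [-3, 3]. Speed limits (rad/s): [2.57, 2.57, 3.14, 3.14, 3.14, 3.14].

INTERFACE

Orientations are given as a rotation vector (axis times angle).
In Python, from plant import telemetry, viewer, robot gives the robot as it stands.
- The arm moves only by the shell command python3 -m creep 'ROWS' [FORCE]. ROWS is JSON, one flat list of numbers, 7 for each row, row after row: the shift along the tool's x, y, z in units of 0.4 m (1.0 is 0.4 m), then the turn, a rotation vector about the tool's x, y, z in units of 45 degrees (1.0 is 45 degrees), then the opening, from -1 (shut) to 1 (fully open). In form: [dx, dy, dz, ax, ay, az, grip, dx, dy, dz, ax, ay, az, grip, ...]. A call has 1 to 8 rows; each row is the pose to reach, as a shift and turn from the pose commanded when the call began, along the tool's axes at that moment; what a row does not reach only later rows make up. A row lasts 1/8 s, in which the tool goes at most 62.5 mm and 10.7 degrees, less where a joint would pass 70% of its speed; a pose out of reach is approached as far as the arm can. A call with a number of a shift or a turn outside -1 to 1 is refused whole. A call with a gripper value outside its range is refused whole. The fingers move at their own pace and stop on an object; FORCE is the grip in N (left out, the last holds). Time passes only in rows, so rows that repeat a pose let the fingers close. It gives the time, the measured TCP pose, the force and the opening at its end, in the units of the state.
- telemetry.get_obs(): the state, without advancing time (a new reading comes with each control period).
- viewer.get_image(name): name is "scene" or "top" or "wrist"; returns the picture (400x640x3 uint8, red, green, blue); there is no depth.
- viewer.camera_params(name): a dict with "fx", "fy", "cx", "cy" (pixels), "pose" (4x4, takes a point from camera to world coordinates); the wrist camera has in their place "hand_eye" (4x4, takes a point from camera to tool coordinates, whose origin is the TCP and whose axes are the flange's). Camera axes: x right, y up, looking along -z (the intrinsics and any distortion apply to the point x, -y, -z); pixel columns grow to the right and rows downward; lengths in mm; the calibration is good to about 2 mm. A picture is of the moment at which its call begins: read the wrist's pose just before it. camera_params takes no time and is no camera call.
- robot.close_job(): hands the job in, once; it reports no verdict.
Trained networks look in the newest picture that a camera, given by its name, has taken for a name from the list of things; names that differ only in an ending like _2 or _b are one class to them, and where a whole thing is asked for, a point or a joint stands for the part that bears it (a point fixed in the world has none). Each returns a list of dicts, best first, with "conf" (0 to 1); they miss things now and then, are a little off and sometimes report something else, mostly with a low value. They report only what shows in the picture. A call takes as long as a camera call. They do not tell look-alikes from the thing itself.
- viewer.regions_of(query, camera): "mask" (400x640 bool, what is visible of it).
- viewer.tip_of(query, camera): "xyz" ([x, y, z] in mm, in world coordinates, good to about 4 mm: a listed point, or the origin of a listed thing).
The state is a dict: "time_s": time; "joints": joint angles; "dq": joint speeds; "tau": joint torques, N m; "tcp_pos": TCP position; "ee_rot": TCP orientation; "force": force on the tool from outside, world axes, zero at the start; "wrist_torque": the same for the moment, N m; "finger_gap": opening from 0.0 (shut) to 1.0 (fully open).
Only numpy, scipy, OpenCV 4.12 (cv2) and the standard library are available. Lean on these libraries where they do the work, as an engineer would, in place of code of your own. Each camera call takes 0.05 s, during which the arm holds its last target. There are 200 camera calls.

TASK

Stand the brick-shaped carton (not the flat one or the tall one) on the bed of the parcel gauge, its long side running along the gauge between the sliding jaw and the fence at its end. Then slide the jaw towards the fence, feeling for the stop, until the carton is snug between the two with no play, without crushing it, and leave it so.

Things in the scene. Friction and masses are not known exactly. Their poses are not given: they have to be found in the camera images.
- carton: Brick-shaped brown carton, loose on the counter: 60 (own x) x 90 (own y) x 60 mm high, 0.18 to 0.35 kg; tape strip along its top. Origin: centre of its underside, z up. Grip it across its 60 mm width. Over 80 N from the gauge crushes it. Not wanted: a flat brown carton (80 x 120 x 28 mm) and a tall one (50 x 50 x 95 mm).
- gauge: Parcel gauge, fixed, place and yaw vary: aluminium bed 8 mm thick, 140 mm wide (own x -70 to 70), along own y from -162 to 158 mm, open at the sides. At its +y end the fence, 120 mm wide, top 60 mm above the counter; its grey face, at own y = 130 mm, is a sprung plate that gives 2.5 N per mm for 8 mm, then is hard. Origin: at counter height, mid-width; z up.
- jaw (a joint): Jaw travel in m (0 to 0.04 at the start, 0.2 at most), growing towards the fence (gauge +y). Grey plate 110 mm wide, 12 thick, top 75 mm above the counter; face at gauge y = -100 mm + travel: gap to the fence's face at rest 230 mm - travel. Stays where left; takes 3 N to slide, up to 9 N pushing the carton too; more once the carton meets the fence.
- jaw_tab (a point): Mid-point of the jaw's black grip tab, 100 mm above the counter, 10 mm behind the jaw's face. The tab is an upright block on the jaw plate, 40 mm wide (across the gauge), 16 mm thick (along gauge y), from 75 to 121 mm above the counter, free all round: pinch it from above across its thickness. Moves with the jaw; axes as the gauge's.
Things that resemble listed ones, but are neither listed nor needed, are in the scene too. What is shaped like the carton but red is not meant.

How it is judged:
By the outcome, as a careful person would: the job done as asked, in the order asked, and still so for the second after the job is handed in, with the robot touching nothing.
It also fails if it takes over 58 s, if anything falls off the work surface, if the arm or the gripper's body presses on something with over 40 N, if the wrist force passes 120 N, or if a joint passes its speed limit or range.

## Working session

There is one attempt and no reset: what is moved stays moved. The work goes in short steps, Python scripts to look and compute and a shell command to move; the robot and the scene stay as the last step left them, time stands still between calls to the robot, and variables do not carry over. Pictures are saved under pics/ and viewed, about 8 in all and at most 12, crops included, and the job is handed in when it is done.

```bash
mkdir -p pics; ls; cat > h.py <<'E'
import numpy as np,cv2
from scipy.spatial.transform import Rotation as R
from plant import telemetry,viewer,robot
def save(n,f,crop=None,s=1):
    im=viewer.get_image(n)
    if crop: im=im[crop[1]:crop[3],crop[0]:crop[2]]
    im=cv2.resize(im,None,fx=s,fy=s)
    cv2.imwrite('pics/'+f,im[:,:,::-1])
def campose(n):
    p=viewer.camera_params(n)
    if 'pose' in p: return p,np.array(p['pose'])
    o=telemetry.get_obs();T=np.eye(4);T[:3,:3]=R.from_rotvec(o['ee_rot']).as_matrix();T[:3,3]=o['tcp_pos']
    return p,T@np.array(p['hand_eye'])
def unproj(n,uv,z):
    p,T=campose(n);uv=np.atleast_2d(uv).astype(float)
    d=np.c_[(uv[:,0]-p['cx'])/p['fx'],-(uv[:,1]-p['cy'])/p['fy'],-np.ones(len(uv))]@T[:3,:3].T
    return T[:3,3]+d*((z-T[2,3])/d[:,2])[:,None]
def todelta(xyz,yaw_y=None):
    """shift in tool units to world xyz (from measured pose)"""
    o=telemetry.get_obs();M=R.from_rotvec(o['ee_rot']).as_matrix()
    return M.T@(np.array(xyz)-o['tcp_pos'])/400, M
E
python3 - <<'E'
from h import *
print(telemetry.get_obs())
a=viewer.get_image('top');b=viewer.get_image('scene')
for n in('top','scene'):
    print(n,viewer.camera_params(n))
    for q in('carton','gauge','jaw_tab'):
        for r in viewer.tip_of(q,n): print(n,q,np.round(r['xyz'],1),r['conf'])
cv2.imwrite('pics/a.png',cv2.resize(np.vstack([a,b]),(640,800))[:, :, ::-1]) if 0 else cv2.imwrite('pics/top.png',a[:,:,::-1])
cv2.imwrite('pics/scene.png',b[:,:,::-1])
E
```

```text
pics
{'time_s': 0.0, 'joints': array([ 9.42869013e-01,  1.59048677e-01,  1.59826327e+00, -2.47152499e-05,
        1.38618506e+00, -2.10117607e-01]), 'dq': array([-0.00038742,  0.00028522,  0.00219589,  0.0004172 ,  0.00032223,
        0.00047513]), 'tau': array([-4.85275959e-04, -3.85578132e+01, -3.22108340e+01,  6.99933968e-02,
        3.79893591e-02, -1.47723567e-04]), 'tcp_pos': array([232.9417006 , 524.96253047, 194.60362684]), 'ee_rot': array([-6.51367435e-01, -3.07255414e+00,  2.74742407e-03]), 'force': array([ 0.33748597, -0.16658138, -0.44001897]), 'wrist_torque': array([-0.02937618, -0.00888136, -0.03784595]), 'finger_gap': 1.004486551033451}
top {'fx': 473.0538706030996, 'fy': 473.0538706030996, 'cx': 318.4734137302494, 'cy': 198.92237848019315, 'pose': array([[ 1.00963992e-02,  9.96440462e-01, -8.36926990e-02,
         3.66201662e+02],
       [-9.99855602e-01,  8.91593251e-03, -1.44665594e-02,
         3.15598305e+00],
       [-1.36688667e-02,  8.38266741e-02,  9.96386597e-01,
         1.27313420e+03],
       [ 0.00000000e+00,  0.00000000e+00,  0.00000000e+00,
         1.0
[... 157 characters left out ...]
 -227.9  103.8] 0.89
scene {'fx': 475.2175775757879, 'fy': 475.2175775757879, 'cx': 330.7552608770715, 'cy': 200.13918761354967, 'pose': array([[-8.84745046e-01, -3.48890636e-01,  3.09033213e-01,
         8.68160897e+02],
       [ 4.66038831e-01, -6.53946285e-01,  5.95954751e-01,
         7.30089080e+02],
       [-5.83191042e-03,  6.71289491e-01,  7.41172320e-01,
         9.95797382e+02],
       [ 0.00000000e+00,  0.00000000e+00,  0.00000000e+00,
         1.00000000e+00]])}
scene carton [3.122e+02 2.117e+02 1.000e-01] 0.87
scene carton [521.9 318.8   0.7] 0.57
scene carton [ 5.230e+02 -1.531e+02  2.000e-01] 0.32
scene gauge [ 520.6 -151.7   -3. ] 0.7
scene jaw_tab [ 532.8 -230.5   97.5] 0.58
```

View pics/top.png

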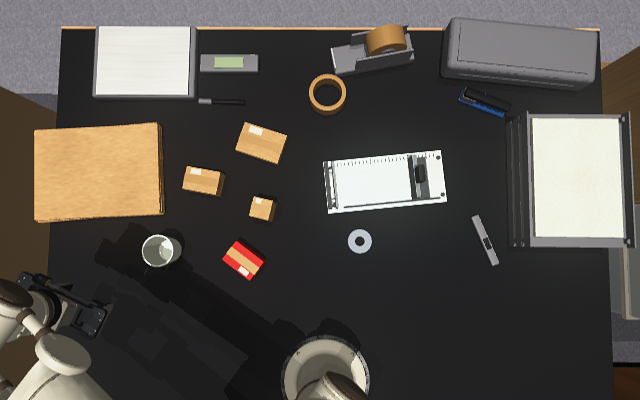

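View pics/scene.png

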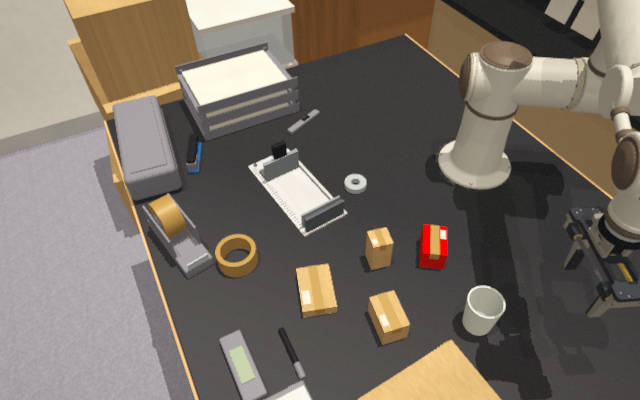

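Candidates, by pixel in the top picture:
- brown brick at (203,181)
- flat carton at (261,142)
- tall carton at (262,208)
- red look-alike at (243,260)

The brick at (203,181) fits the description. The gauge has its fence at (330,187) and its jaw at (420,175). Next: a close crop and the yaws.

```bash
python3 - <<'E'
from h import *
a=viewer.get_image('top')
p,T=campose('top')
for q in('carton','gauge'):
    for r in viewer.regions_of(q,'top'):
        m=r['mask'].astype(np.uint8)
        c=max(cv2.findContours(m,0,1)[0],key=cv2.contourArea)[:,0]
        for z in((60,) if q=='carton' else (8,)):
            w=unproj('top',c,z)[:,:2].astype(np.float32)
            rr=cv2.minAreaRect(w);print(q,round(r['conf'],2),z,c.mean(0),np.round(rr[0],1),np.round(rr[1],1),round(rr[2],1))
            print(np.round(cv2.boxPoints(rr)).tolist())
t=cv2.resize(a[120:240,160:320],None,fx=4,fy=4,interpolation=2)
g=cv2.resize(a[130:230,310:460],(640,427),interpolation=2)
cv2.imwrite('pics/c.png',cv2.resize(np.vstack([t[:, :],g]),(480,600))[:,:,::-1])
E
```

```text
carton 0.9 60 [244.19587629 259.09278351] [312.3 209.6] [96.5 68.6] 54.1
[[256.0, 191.0], [312.0, 150.0], [368.0, 228.0], [313.0, 269.0]]
carton 0.71 60 [203.16964286 180.80357143] [512.9 319.5] [105.9  62.3] 80.2
[[473.0, 273.0], [535.0, 262.0], [553.0, 366.0], [491.0, 377.0]]
gauge 0.55 8 [384.27627628 181.04804805] [ 522.9 -154.8] [143.  321.4] 5.8
[[436.0, -2.0], [468.0, -322.0], [610.0, -307.0], [578.0, 12.0]]
```

View pics/c.png

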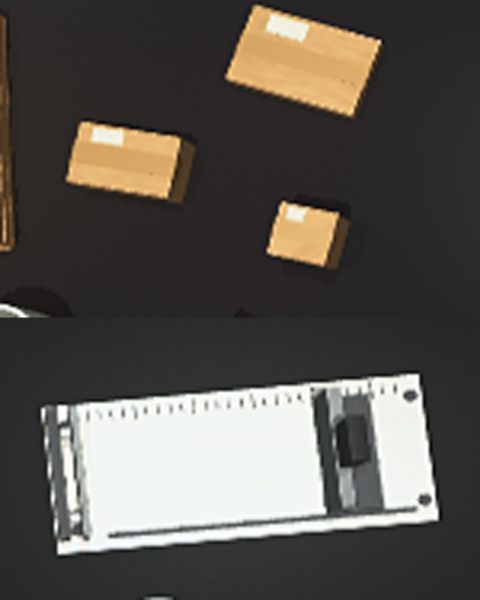

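```bash
cat >> h.py <<'E'
def go(xyz,yaw):
    o=telemetry.get_obs();M=R.from_rotvec(o['ee_rot']).as_matrix()
    y=np.array([np.cos(np.radians(yaw)),np.sin(np.radians(yaw)),0]);z=np.array([0,0,-1.])
    if abs(yaw)<=360 and y@M[:,1]<0: y=-y
    N=np.c_[np.cross(y,z),y,z]
    d=M.T@(np.array(xyz)-o['tcp_pos'])/400
    print('t',round(o['time_s'],2),'tcp',np.round(o['tcp_pos'],1),'F',np.round(o['force'],1),'gap',round(o['finger_gap']*92,1),'j',np.round(o['joints'],2))
    print('SHIFT',np.round(d,4),'TURN',np.round(R.from_matrix(M.T@N).as_rotvec()/(np.pi/4),3),'yaw',round(np.degrees(np.arctan2(M[1,1],M[0,1])),1))
E
python3 -c "
from h import *
go([516,323,240],-9.8);print(np.round(viewer.camera_params('wrist')['hand_eye'],2))"
```

```text
t 0.55 tcp [233.3 525.5 195.6] F [-0.2  0.3 -0.7] gap 92.4 j [ 0.94  0.16  1.6  -0.    1.39 -0.21]
SHIFT [-0.8514 -0.176  -0.111 ] TURN [-0.     0.     1.686] yaw 66.1
[[   0.      0.97    0.26   72.67]
 [   1.     -0.     -0.      1.35]
 [  -0.      0.26   -0.97 -187.49]
 [   0.      0.      0.      1.  ]]
```

```bash
python3 -m creep '[-0.14,-0.03,-0.11,0,0,0.2,1,-0.28,-0.06,-0.11,0,0,0.4,1,-0.42,-0.09,-0.11,0,0,0.6,1,-0.57,-0.12,-0.11,0,0,0.84,1,-0.71,-0.15,-0.11,0,0,0.84,1,-0.85,-0.176,-0.11,0,0,0.84,1,-0.85,-0.176,-0.11,0,0,0.84,1]'; python3 -m creep '[0,0,0,0,0,0.2,1,0,0,0,0,0,0.4,1,0,0,0,0,0,0.6,1,0,0,0,0,0,0.84,1,0,0,0,0,0,0.84,1]'
python3 - <<'E'
from h import *
go([516,323,240],-9.8)
im=viewer.get_image('wrist')
for r in viewer.tip_of('carton','wrist'): print(np.round(r['xyz'],1),r['conf'])
for r in viewer.regions_of('carton','wrist'):
    c=max(cv2.findContours(r['mask'].astype(np.uint8),0,1)[0],key=cv2.contourArea)[:,0]
    rr=cv2.minAreaRect(unproj('wrist',c,60)[:,:2].astype(np.float32));print(r['conf'],rr)
cv2.imwrite('pics/w1.png',im[:,:,::-1])
E
```

```text
time_s: 1.42
tcp_pos: [518.2, 320.5, 239.1]
ee_rot: [1.619, 2.692, -0.001]
force: [-0.9, 0.9, 0.2]
finger_gap: 1.003
time_s: 2.05
tcp_pos: [514.7, 324.0, 239.6]
ee_rot: [-2.395, -2.033, 0.0]
force: [0.2, 1.1, 1.0]
finger_gap: 1.002
t 2.05 tcp [514.7 324.  239.6] F [0.2 1.1 1. ] gap 92.2 j [0.36 0.22 1.44 0.   1.48 0.53]
SHIFT [-0.0019  0.0037 -0.0009] TURN [-0.   -0.    0.01] yaw -9.4
[311.9 212.4  -1.3] 0.66
[518.3 324.5   0. ] 0.65
0.6 ((323.12109375, 258.87554931640625), (81.70875549316406, 21.946714401245117), 29.721176147460938)
0.57 ((518.2643432617188, 328.3268127441406), (92.45475006103516, 59.49018478393555), 80.0955810546875)
```

View pics/w1.png

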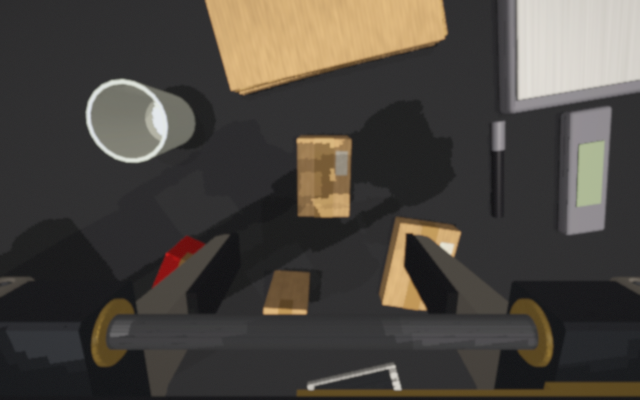

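The carton is at (325,177) between the fingers' lines, lying free. Its centre is about (518.2, 327), with yaw −9.9°. Descending to TCP z = 30.

```bash
python3 -c "
from h import *
go([518.2,327,30],-9.9)"
```

```text
t 2.2 tcp [515.1 323.6 239.6] F [ 0.  -0.4  0.2] gap 92.2 j [0.36 0.22 1.44 0.   1.48 0.53]
SHIFT [0.0096 0.0064 0.524 ] TURN [-0.    -0.     0.012] yaw -9.3
```

```bash
python3 -m creep '[0.01,0.006,0.12,0,0,0.012,1,0.01,0.006,0.24,0,0,0.012,1,0.01,0.006,0.36,0,0,0.012,1,0.01,0.006,0.46,0,0,0.012,1,0.01,0.006,0.524,0,0,0.012,1,0.01,0.006,0.524,0,0,0.012,1]' 25;  python3 -m creep '[0,0,0,0,0,0,0,0,0,0,0,0,0,-0.2,0,0,0,0,0,0,-0.2,0,0,0,0,0,0,-0.2,0,0,0,0,0,0,-0.2]' 25; python3 -c "
from h import *
go([518.2,327,180],-9.9)"
```

```text
time_s: 2.95
tcp_pos: [516.4, 326.1, 27.6]
ee_rot: [-2.405, -2.019, 0.008]
force: [0.8, -0.3, 0.7]
finger_gap: 1.0
time_s: 3.58
tcp_pos: [518.6, 327.1, 30.9]
ee_rot: [-2.408, -2.018, -0.001]
force: [-2.4, -0.1, 6.1]
finger_gap: 0.647
t 3.58 tcp [518.6 327.1  30.9] F [-2.4 -0.1  6.1] gap 59.5 j [0.37 0.43 1.61 0.   1.1  0.54]
SHIFT [-3.000e-04 -9.000e-04 -3.726e-01] TURN [ 0.    -0.001 -0.004] yaw -10.1
```

```bash
python3 -m creep '[0,0,-0.1,0,0,0,-0.2,0,0,-0.24,0,0,0,-0.2,0,0,-0.37,0,0,0,-0.2,0,0,-0.37,0,0,0,-0.2]'; python3 -c "
from h import *
go([515.7,-83.1,180],5.75)"
```

```text
time_s: 4.08
tcp_pos: [521.7, 327.9, 183.3]
ee_rot: [2.405, 2.016, 0.015]
force: [0.4, -0.1, -3.2]
finger_gap: 0.653
t 4.08 tcp [521.7 327.9 183.3] F [ 0.4 -0.1 -3.2] gap 60.0 j [ 0.37  0.26  1.5  -0.    1.37  0.54]
SHIFT [-1.0142  0.1649  0.0045] TURN [ 0.012 -0.005 -0.352] yaw -10.1
```

```bash
python3 -m creep '[-0.08,0.013,0,0,0,0,-0.2,-0.2,0.033,0,0,0,-0.1,-0.2,-0.34,0.055,0,0,0,-0.2,-0.2,-0.48,0.08,0,0,0,-0.3,-0.2,-0.62,0.1,0,0,0,-0.352,-0.2,-0.75,0.123,0,0,0,-0.352,-0.2,-0.87,0.143,0,0,0,-0.352,-0.2,-0.96,0.158,0,0,0,-0.352,-0.2]';python3 -m creep '[-0.04,0,0,0,0,0,-0.2,-0.04,0,0,0,0,0,-0.2,-0.04,0,0,0,0,0,-0.2]'; python3 - <<'E'
from h import *
go([515.7,-83.1,60],5.75)
im=viewer.get_image('wrist');top=viewer.get_image('top')
for q in('gauge','jaw_tab'):
  for n in('wrist','top'):
    for r in viewer.tip_of(q,n): print(q,n,np.round(r['xyz'],1),r['conf'])
cv2.imwrite('pics/w2.png',cv2.resize(np.vstack([im,top[100:300]]),(640,600))[:,:,::-1])
E
```

```text
time_s: 5.08
tcp_pos: [511.9, -64.0, 175.5]
ee_rot: [-2.106, -2.326, 0.003]
force: [0.7, -0.2, -2.5]
finger_gap: 0.65
time_s: 5.45
tcp_pos: [514.9, -76.9, 177.3]
ee_rot: [-2.105, -2.33, 0.0]
force: [-0.6, -0.2, -2.7]
finger_gap: 0.65
t 5.45 tcp [514.9 -76.9 177.3] F [-0.6 -0.2 -2.7] gap 59.8 j [-0.38  0.03  1.77  0.    1.34 -0.48]
SHIFT [-0.0159  0.0008  0.2932] TURN [-0.001 -0.001  0.002] yaw 5.8
gauge top [ 527.4 -151.6    0.6] 0.97
jaw_tab wrist [ 534.3 -229.8   97.7] 0.62
jaw_tab top [ 535.5 -226.4  104.3] 0.84
```

View pics/w2.png

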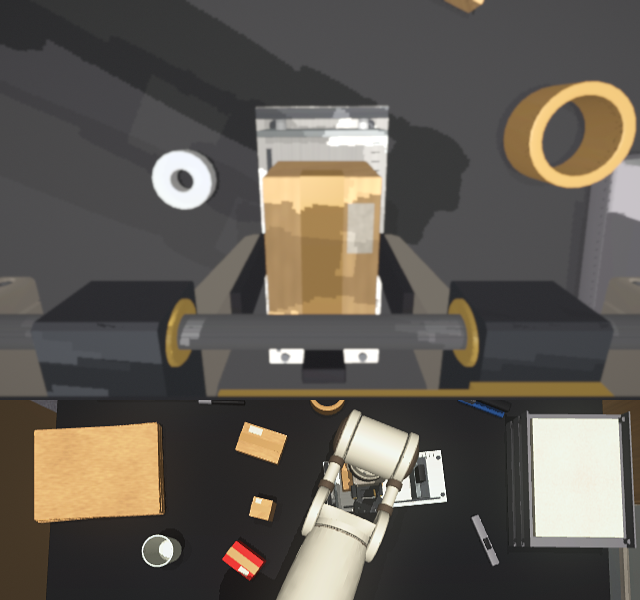

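The carton (centre column 322) lines up with the bed (also 322), just short of the fence. Lowering.

```bash
python3 -m creep '[-0.016,0.001,0.1,0,0,0,-0.2,-0.016,0.001,0.2,0,0,0,-0.2,-0.016,0.001,0.27,0,0,0,-0.2,-0.016,0.001,0.32,0,0,0,-0.2,-0.016,0.001,0.332,0,0,0,-0.2,-0.016,0.001,0.332,0,0,0,-0.2,-0.016,0.001,0.332,0,0,0,-0.2]'; python3 -c "
from h import *
go([516,-83,39],5.75)"
```

```text
time_s: 6.62
tcp_pos: [517.2, -85.0, 46.5]
ee_rot: [2.105, 2.329, 0.001]
force: [0.2, -0.1, -2.7]
finger_gap: 0.65
t 6.62 tcp [517.2 -85.   46.5] F [ 0.2 -0.1 -2.7] gap 59.8 j [-0.39  0.2   1.87 -0.    1.07 -0.49]
SHIFT [ 0.0052 -0.0026  0.0187] TURN [0.003 0.001 0.   ] yaw 5.8
```

```bash
python3 -m creep '[0,0,0.008,0,0,0,-0.2,0,0,0.014,0,0,0,-0.2,0,0,0.017,0,0,0,-0.2,0,0,0.017,0,0,0,-0.2]'; python3 -c "
from h import *
go([516,-83,39],5.75)"
```

```text
time_s: 7.12
tcp_pos: [516.2, -84.6, 39.0]
ee_rot: [-2.107, -2.33, 0.0]
force: [-2.2, 0.0, 3.7]
finger_gap: 0.648
t 7.12 tcp [516.2 -84.6  39. ] F [-2.2  0.   3.7] gap 59.6 j [-0.39  0.21  1.87 -0.    1.06 -0.49]
SHIFT [ 0.0041 -0.0001 -0.0001] TURN [-0. -0.  0.] yaw 5.8
```

```bash
python3 -m creep '[0,0,0,0,0,0,0.3,0,0,0,0,0,0,0.9,0,0,0,0,0,0,1,0,0,-0.1,0,0,0,1,0,0,-0.22,0,0,0,1,0,0,-0.34,0,0,0,1,0,0,-0.4,0,0,0,1]';python3 -m creep '[-0.1,0,0,0,0,0.2,1,-0.2,0,0,0,0,0.4,1,-0.3,0,0,0,0,0.6,1,-0.3,0,0,0,0,0.8,1,-0.3,0,0,0,0,1,1]';python3 -m creep '[0,0,0,0,0,0.2,1,0,0,0,0,0,0.4,1,0,0,0,0,0,0.6,1,0,0,0,0,0,0.8,1,0,0,0,0,0,1,1,0,0,0,0,0,1,1]'; python3 - <<'E'
from h import *
go([531.5,-229,150],-84.25)
im=viewer.get_image('wrist')
for q in('gauge','jaw_tab','carton'):
    for r in viewer.tip_of(q,'wrist'): print(q,np.round(r['xyz'],1),r['conf'])
cv2.imwrite('pics/w3.png',im[:,:,::-1])
E
```

```text
time_s: 8.0
tcp_pos: [517.7, -85.2, 201.7]
ee_rot: [2.104, 2.327, 0.003]
force: [0.6, -0.1, 0.1]
finger_gap: 1.0
time_s: 8.62
tcp_pos: [528.3, -204.7, 198.1]
ee_rot: [2.843, 1.338, 0.0]
force: [0.5, 1.3, 0.2]
finger_gap: 0.997
time_s: 9.38
tcp_pos: [528.3, -204.1, 198.2]
ee_rot: [3.137, 0.16, 0.0]
force: [-0.1, 0.3, 0.8]
finger_gap: 1.0
t 9.38 tcp [ 528.3 -204.1  198.2] F [-0.1  0.3  0.8] gap 92.0 j [-0.58  0.13  1.62  0.    1.39  0.89]
SHIFT [0.0015 0.0628 0.1206] TURN [ 0.    -0.     0.002] yaw -84.1
gauge [ 526.  -154.1   -2.5] 0.91
jaw_tab [ 534.2 -230.7   98.3] 0.98
carton [515.6 -86.   11.1] 0.56
```

View pics/w3.png

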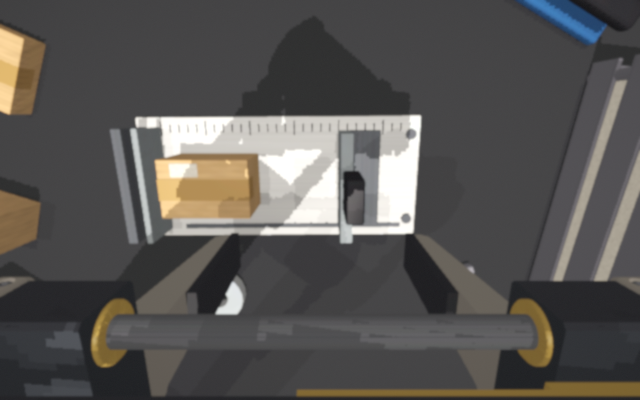

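The carton (208,187) stands squarely on the bed between fence (140,185) and jaw (347,185), and the tab is at (354,198). Now down onto the tab.

```bash
python3 -m creep '[0.012,0.063,0,0,0,0,0.6,0.012,0.063,0.06,0,0,0,0.3,0.012,0.063,0.14,0,0,0,0.2,0.012,0.063,0.2,0,0,0,0,0.012,0.063,0.245,0,0,0,0,0.012,0.063,0.256,0,0,0,0,0.012,0.063,0.256,0,0,0,0]' 40; python3 -c "
from h import *
go([533,-229.5,95],-84.25)"
```

```text
time_s: 10.45
tcp_pos: [535.9, -228.8, 96.5]
ee_rot: [3.137, 0.158, 0.001]
force: [1.1, -0.3, -0.0]
finger_gap: 0.499
t 10.45 tcp [ 535.9 -228.8   96.5] F [ 1.1 -0.3 -0. ] gap 45.9 j [-0.61  0.27  1.67  0.    1.2   0.86]
SHIFT [-0.0074  0.001   0.0037] TURN [ 0.001 -0.001  0.001] yaw -84.2
```

```bash
python3 -m creep '[-0.005,0,0,0,0,0,-0.5,-0.005,0,0,0,0,0,-1,-0.005,0,0,0,0,0,-1,-0.005,0,0,0,0,0,-1,-0.005,0,0,0,0,0,-1]' 40; python3 -c "
from h import *
go([533,-229.5,95],-84.25)"
```

```text
time_s: 11.08
tcp_pos: [533.9, -229.5, 96.6]
ee_rot: [3.136, 0.158, 0.001]
force: [0.5, -2.7, 2.4]
finger_gap: 0.164
t 11.07 tcp [ 533.9 -229.5   96.6] F [ 0.5 -2.7  2.4] gap 15.1 j [-0.61  0.27  1.67 -0.    1.2   0.86]
SHIFT [-0.0023 -0.0003  0.0041] TURN [ 0.002 -0.001  0.   ] yaw -84.2
```

```bash
python3 -m creep '[0,-0.03,0,0,0,0,-1,0,-0.07,0,0,0,0,-1,0,-0.11,0,0,0,0,-1,0,-0.15,0,0,0,0,-1,0,-0.18,0,0,0,0,-1,0,-0.195,0,0,0,0,-1,0,-0.2,0,0,0,0,-1]' 40;  python3 -m creep '[0,-0.01,0,0,0,0,-1,0,-0.02,0,0,0,0,-1,0,-0.03,0,0,0,0,-1,0,-0.035,0,0,0,0,-1,0,-0.04,0,0,0,0,-1,0,-0.04,0,0,0,0,-1]'; python3 -c "
from h import *
go([533.9-10.8,-229.5+107.5,96.6],-84.25)"
```

```text
time_s: 11.95
tcp_pos: [525.0, -147.9, 96.6]
ee_rot: [3.137, 0.16, -0.002]
force: [-3.9, -3.4, 7.7]
finger_gap: 0.162
time_s: 12.7
tcp_pos: [523.3, -132.6, 96.6]
ee_rot: [3.137, 0.16, -0.002]
force: [-2.9, -4.1, 7.2]
finger_gap: 0.168
t 12.7 tcp [ 523.3 -132.6   96.6] F [-2.9 -4.1  7.2] gap 15.5 j [-0.47  0.17  1.79 -0.    1.18  1.  ]
SHIFT [ 0.0021 -0.0264 -0.0001] TURN [0.001 0.002 0.002] yaw -84.2
```

```bash
for i in 1; do python3 -m creep '[0,-0.006,0,0,0,0,-1,0,-0.012,0,0,0,0,-1,0,-0.012,0,0,0,0,-1]'; python3 -m creep '[0,-0.005,0,0,0,0,-1,0,-0.005,0,0,0,0,-1]'; python3 -m creep '[0,-0.005,0,0,0,0,-1,0,-0.005,0,0,0,0,-1]'; python3 -m creep '[0,-0.005,0,0,0,0,-1,0,-0.005,0,0,0,0,-1]'; done | grep -E 'tcp|force'
```

```text
tcp_pos: [522.8, -127.9, 96.6]
force: [-3.6, -3.5, 6.4]
tcp_pos: [522.6, -125.9, 96.6]
force: [-4.3, -3.6, 6.9]
tcp_pos: [522.4, -123.9, 96.6]
force: [-3.3, -4.1, 6.0]
tcp_pos: [522.2, -122.4, 96.6]
force: [-3.8, -6.2, 6.7]
```

```bash
(python3 -m creep '[0,-0.0025,0,0,0,0,-1,0,-0.0025,0,0,0,0,-1]'; python3 -m creep '[0,-0.0025,0,0,0,0,-1,0,-0.0025,0,0,0,0,-1]'; python3 -m creep '[0,-0.0025,0,0,0,0,-1,0,-0.0025,0,0,0,0,-1]')| grep -E 'tcp|force|gap'; python3 - <<'E'
from h import *
im=viewer.get_image('wrist');t=viewer.get_image('scene')
t=cv2.resize(t[140:250,230:390],(640,440),interpolation=2)
cv2.imwrite('pics/w4.png',cv2.resize(np.vstack([im,t]),(457,600))[:,:,::-1])
E
```

```text
tcp_pos: [522.2, -122.1, 96.6]
force: [-3.6, -8.1, 5.9]
finger_gap: 0.171
tcp_pos: [522.1, -121.5, 96.6]
force: [-3.9, -9.1, 5.2]
finger_gap: 0.165
tcp_pos: [522.1, -121.1, 96.6]
force: [-4.0, -11.2, 4.3]
finger_gap: 0.164
```

View pics/w4.png

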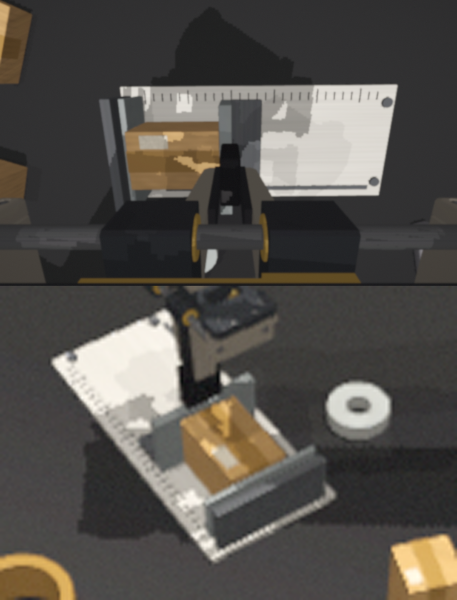

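The carton sits between jaw and fence, and the force is now climbing steadily: the fence spring is being compressed. I'll press about 2 mm more.

```bash
(python3 -m creep '[0,-0.0025,0,0,0,0,-1,0,-0.005,0,0,0,0,-1]'; python3 -m creep '[0,-0.0025,0,0,0,0,-1,0,-0.005,0,0,0,0,-1]'; python3 -m creep '[0,0,0,0,0,0,-1,0,0,0,0,0,0,-1]')| grep -E 'tcp|force|gap'
```

```text
tcp_pos: [522.0, -120.1, 96.6]
force: [-3.6, -14.7, 2.4]
finger_gap: 0.168
tcp_pos: [521.9, -119.1, 96.6]
force: [-2.6, -18.1, 0.9]
finger_gap: 0.164
tcp_pos: [521.9, -119.1, 96.6]
force: [-2.4, -16.6, 1.3]
finger_gap: 0.162
```

```bash
(python3 -m creep '[0,0,0,0,0,0,-0.3,0,0,0,0,0,0,0,0,0,0,0,0,0,0]'; python3 -m creep '[0,0,0,0,0,0,0,0,0,-0.05,0,0,0,0,0,0,-0.15,0,0,0,0,0,0,-0.27,0,0,0,0,0,0,-0.36,0,0,0,0,0,0,-0.36,0,0,0,0]'; python3 -m creep '[-0.1,0,0,0,0,0,0,-0.25,0,0,0,0,0,0,-0.4,0,0,0,0,0,0,-0.5,0,0,0,0,0,0,-0.5,0,0,0,0,0,0]')| grep -E 'time|tcp|force|gap'; python3 - <<'E'
from h import *
im=viewer.get_image('top');t=viewer.get_image('scene')
for n in('top','scene'):
  for q in('gauge','jaw_tab','carton'):
    for r in viewer.tip_of(q,n): print(n,q,np.round(r['xyz'],1),r['conf'])
go([500,-150,250],-84)
im=cv2.resize(im[130:230,310,None] if 0 else im[130:230,310:460],(640,427),interpolation=2)
t=cv2.resize(t[140:250,230:390],(640,440),interpolation=2)
cv2.imwrite('pics/e.png',cv2.resize(np.vstack([im,t]),(443,600))[:,:,::-1])
E
```

```text
time_s: 15.8
tcp_pos: [521.4, -113.8, 95.2]
force: [0.7, 1.0, -0.2]
finger_gap: 0.471
time_s: 16.55
tcp_pos: [524.0, -115.9, 243.3]
force: [1.3, -1.1, 0.6]
finger_gap: 0.5
time_s: 17.18
tcp_pos: [321.5, -135.2, 238.4]
force: [0.7, -0.2, 0.5]
finger_gap: 0.5
top gauge [ 5.272e+02 -1.542e+02  3.000e-01] 0.82
top jaw_tab [ 520.5 -121.5  100.4] 0.71
top carton [512.9 -69.7   7.4] 0.87
top carton [312.7 210.4   0.5] 0.76
scene gauge [ 5.221e+02 -1.545e+02 -2.000e-01] 0.61
scene jaw_tab [ 521.2 -119.2   98.6] 0.82
scene carton [308.8 209.9   2.3] 0.77
scene carton [518.8 -73.1   8.6] 0.7
t 17.57 tcp [ 323.6 -135.4  239.7] F [-0.1  0.3  0.5] gap 46.1 j [-0.75 -0.51  2.09  0.    1.56  0.72]
SHIFT [ 0.4351  0.081  -0.026 ] TURN [-0.001  0.001 -0.004] yaw -84.2
```

View pics/e.png

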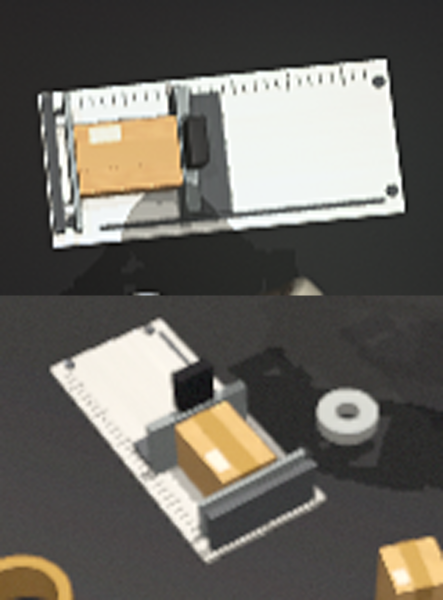

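The carton (about (128,158) in the upper crop) touches both jaw and fence face, squarely aligned. The jaw stayed where I left it and the arm is clear.

```bash
python3 -c "
from plant import robot
print(robot.close_job())"
```

```text
the job is handed in; nothing more can be done
None
```

The brown brick carton is on the gauge bed, long side along it, snug between the jaw and the fence. I handed the job in at about 17.6 s, with the arm clear.

- **Closing the jaw:** I pinched the tab and slid the jaw towards the fence. The force along the gauge stayed at about 4 N until the carton met the fence. It then climbed steadily to about 17–18 N over roughly 3.3 mm more. That is well under the 80 N crush limit and within the fence plate's 8 mm of give.
- **Last checks:** after release, the pictures show no visible gap at either end and the carton square to the gauge. The wrist force was about zero.
- **Jaw position:** the networks put the tab at y ≈ -119 and -121.5 mm, against -119.1 mm when I let go. They are only good to about 4 mm, so a slight spring-back can't be ruled out. Both values are still past -122.4 mm, where the force first rose.
- **Other disagreements:** the networks also differed by about 5 mm on where the gauge and carton sit. No check failed.

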